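# Clean the pivot bush and offer up the offset lever

### The arm

A 7-joint arm with a two-finger parallel gripper is mounted at the origin on a cart in front of the work surface, level with it; the furniture and walls round the work are solid. World frame = base frame: x ahead of the robot, y to its left, z up, the work surface at z = 0. Lengths are in mm, angles in rad, forces in N, time in s.
With the tool pointing down it reaches from about 425 to 975 mm from the base axis. Payload 16.7 kg.
Tool frame: the origin (TCP) lies between the finger pads; the fingertips stand 11 mm ahead of it and the grasp point (between the pads) lies 8 mm behind it; z points along the fingers, y is the line along which they close (so a half turn about z gives the same grasp; the last joint's range is limited). The gripper opens to 85 mm and grips with 20 to 120 N. Pads are 22 mm wide; open, the fingers measure 114 mm over their backs; the gripper's body (76 mm by 85 mm) begins 54 mm behind the grasp point. The pads swing forward as they close: fully open they stand 13 mm farther back than shut.
Start: joints at [1.081, 0.426, 0.074, 1.606, -0.034, 1.111, -0.067], TCP at [225.58, -636.151, 216.002] pointing down, gripper open.
Joint ranges: [-2.85, 2.85], [-0.5, 2.14], [-1.23, 1.37], [0.21, 2.46], [-1.02, 4.16], [0.16, 2.05], [-2.73, 2.73]. Speed limits (rad/s): [1.89, 1.89, 2.39, 2.39, 3.01, 3.01, 3.01].

### API

Orientations are given as a 3x3 rotation matrix whose columns are the frame's x, y, z axes.
In Python, from plant import sensors, imaging, workorder gives the robot as it stands. The module is installed in compiled form; this text tells all that it offers.
- The arm moves only by the tool apply_moves, never from a script. Its arguments are lists of equal length, an entry for each row: "dp": the shift along the world's x, y, z in m, a list of three; "turn": the turn, a rotation vector about the world's x, y, z in degrees, a list of three; "jaw": the finger opening in m, from 0 to 0.0854. A call has 1 to 20 rows; each row is the pose to reach, as a shift and turn from the pose commanded when the call began; what a row does not reach only later rows make up. A row lasts 1/8 s, in which the tool goes at most 62.5 mm and 10.7 degrees, less where a joint would pass 70% of its speed; a pose out of reach is approached as far as the arm can. A call with a gripper value outside its range is refused whole. The fingers move at their own pace and stop on an object; the grip force is fixed at half the most. Time passes only in rows, so rows that repeat a pose let the fingers close. It gives the time, the measured TCP pose, the force, the opening and the grip force at its end, in the units of the state.
- sensors.state(): the state, without advancing time (a new reading comes with each control period).
- imaging.camera(name): name is "scene" or "top" or "wrist"; returns (picture, depth): 420x560x3 uint8, red, green, blue; 420x560 float32, mm along the optical axis (not along the pixel's ray), 0 where there is no reading.
- imaging.get_calibration(name): a dict with "camera_matrix" (3x3 intrinsics, pixels), "dist_coeffs" ([k1, k2, p1, p2, k3] as OpenCV has them; the pictures are not rectified), "pose" (4x4, takes a point from camera to world coordinates). Camera axes: x right, y down, z forward; pixel columns grow to the right and rows downward; lengths in mm; the calibration is good to about 2 mm. A picture is of the moment at which its call begins: read the wrist's pose just before it. get_calibration takes no time and is no camera call; for the wrist camera it gives the pose at the moment of the call.
- workorder.sign_off(): hands the job in; it is judged then, once.
The state is a dict: "time_s": time; "q": joint angles; "joint_vel": joint speeds; "joint_torque": joint torques, N m; "tcp_pos": TCP position; "eef_rot": TCP orientation; "force": force on the tool from outside, world axes, zero at the start; "ft_torque": the same for the moment, N m; "gripper_width": finger opening in mm; "gripper_force": force on a finger pad.
Only numpy, scipy, OpenCV 4.12 (cv2) and the standard library are available. Lean on these libraries where they do the work, as an engineer would, in place of code of your own. Each camera call takes 0.05 s, during which the arm holds its last target. There are 200 camera calls.

### The job

The brush standing in the green fixture's brass-lined bore is for cleaning it: scrub the bore with two full strokes (each time pull the brush about half way up without taking it out, then push it back down to the bottom), then stand the brush in the clear cup and let go of it. Then pick up the pale aluminium lever by its balance point, the red band, and offer it up to the fixture: hold it level a few centimetres above without touching, its big eye straight above the bore and its arm above the notch of the rest post. Finish while still holding it there, motionless, gripped by the red band, and leave the drill box, the float chamber and the brass cap where they are.

Things in the scene. Friction and masses are not known exactly. Their poses are not given: they have to be found in the camera images.
- fixture: green fixture fixed to the bench. Origin: bearing tower's axis at bench height; x runs along the base to the rest post, z up. Base x -50 to 180, 90 wide, 12 thick. Tower 48 across (68 at its foot), 92 high, brass-lined vertical bore 24 wide, 80 deep. Rest post at x = 140, 20 thick, 56 wide, 92 high, notch 32 wide, 12 deep, open along x (mm)
- bore_mouth (a point): centre of the mouth of the fixture's bore, 92 mm above the bench; z up, x as the fixture's
- bore_floor (a point): centre of the bottom of the bore, 12 mm above the bench, 80 mm below the mouth
- rest_notch (a point): middle of the rest post's notch at the height of the post's top, 92 mm above the bench, 140 mm from the bore axis
- lever: loose pale aluminium offset lever, about 0.6 kg, 242 mm long, lying on its two eyes. Origin: big eye's axis at its underside (56 across, 36 high, hole 20). x runs along the arm to the tail eye (28 across, 34 high, at x = 200), z up. Arm: straight bar 18 wide (y), 12 to 32 above the underside of the eyes. Red band 18 wide at x = 60 marks the balance point (mm)
- lever_eye (a point): centre of the big eye's hole at its underside (the lever's origin)
- lever_balance (a point): the balance point: middle of the arm inside the red band, x = 60 mm, 22 mm above the underside of the eyes; grip across the 18 mm width
- lever_mid (a point): point on the underside of the lever's arm, x = 140 mm, 12 mm above the underside of the eyes; belongs above the rest notch
- brush: brush, 163 mm long, 0.05 kg, standing loosely upright in the bore, bristles on the bore's floor, cream handle up. Own y runs from bristles to handle end. Handle: 16 mm square over the top 56 mm, faces square to own x and z; the rest 10 mm thick. Origin: midway along it, 9 mm off its axis
- brush_tip (a point): end of the bristles, on the brush's axis
- brush_grip (a point): on the brush's axis in the handle, 141 mm from the bristle end, 21 mm below the handle's top end
- cup: clear plastic mixing cup with a weighted base, 102 mm across the rim, about 80 mm across the base, 122 mm high, inner floor 2 mm up, open at the top, hollow. Loose, 0.2 kg. Origin: centre of its underside, z up. The brush leans on its rim when let go
- drill_box: bystander: orange drill index box standing upright, 32 x 115 x 136 mm; origin under its centre
- float_bowl: bystander: grey metal float chamber lying on its side, 89 x 95 x 74 mm; origin under its centre
- brass_cap: bystander: finned brass cap, 43 mm across, 30 mm high; origin under its centre

How it is judged (in metres and radians):
On the way, in this order (a step that is already met when the one before it is completed fails the run):
1. first stroke: brush pulled at least 28 mm up in the bore, still inside (horizontal distance between brush_tip and bore_floor below 0.014 m and z of brush_tip in the frame of bore_floor between 0.028 and 0.078 m), for 0.05 s.
2. first stroke: brush pushed back down to within 12 mm of the bottom (horizontal distance between brush_tip and bore_floor below 0.014 m and z of brush_tip in the frame of bore_floor below 0.012 m), for 0.05 s.
3. second stroke: brush pulled up again (all of step 1), for 0.05 s.
4. second stroke: brush pushed down again (all of step 2), for 0.05 s.
5. brush stands in the upright cup, bristles low, let go (z of brush_tip in the frame of cup between -0.005 and 0.05 m and horizontal distance between brush_tip and cup below 0.048 m and angle between cup's own z axis and vertical below 0.15 rad and angle between brush_tip's own y axis and vertical below 0.9 rad and contact force between the fingers and brush below 0.1 N), for 0.2 s.
6. lever lifted clear of the bench in the fingers (height (world z) of lever_balance above 0.05 m and contact force between the fingers and lever above 2 N), for 0.2 s.
At the end, for the whole second after the job is handed in: lever gripped within 18 mm of the balance point, at rest, level within 5 deg, not touching the fixture; big eye 8 to 70 mm above the bore's mouth and within 12 mm of its axis, arm within 20 mm of the notch's middle seen from above; brush stands in the upright cup, let go (all of step 5 and horizontal distance between lever_eye and bore_mouth below 0.012 m and z of lever_eye in the frame of bore_mouth between 0.008 and 0.07 m and horizontal distance between lever_mid and rest_notch below 0.02 m and angle between lever's own z axis and vertical below 0.087 rad and x of the grasp point in the frame of lever between 0.042 and 0.078 m and contact force between the fingers and lever above 2 N and contact force between lever and fixture below 0.1 N and linear speed of lever below 0.02 m/s and angular speed of lever below 0.15 rad/s); the arm keeps its last pose, push and grip.
It fails at once if the drill box is pushed more than 20 mm or tipped (distance of drill_box from where it was at the start of the episode above 0.02 m or angle between drill_box's own z axis and vertical above 0.3 rad).
It fails at once if the float chamber is pushed more than 20 mm or tipped (distance of float_bowl from where it was at the start of the episode above 0.02 m or angle between float_bowl's own z axis and vertical above 0.3 rad).
It fails at once if the brass cap is pushed more than 20 mm or tipped (distance of brass_cap from where it was at the start of the episode above 0.02 m or angle between brass_cap's own z axis and vertical above 0.3 rad).
It also fails if it takes over 54 s, if anything falls off the work surface, if the arm or the gripper's body presses on something with over 40 N, if the wrist force passes 120 N, or if a joint passes its speed limit or range.

## Working session

There is one attempt and no reset: what is moved stays moved. The work goes in short steps, Python scripts to look and compute and a tool call to move; the robot and the scene stay as the last step left them, time stands still between calls to the robot, and variables do not carry over. Pictures are saved under pics/ and viewed, at most 10 in all, crops included, and the job is handed in when it is done.

Besides the shell and the picture viewer there is one more tool, called after ">>>" as a command line: name --argument value ..., lists and objects as JSON in quotes. apply_moves: Moves the arm, as the interface text tells. Its arguments: {"type":"object","properties":{"dp":{"type":"array","items":{"type":"array","items":{"type":"number"}}},"turn":{"type":"array","items":{"type":"array","items":{"type":"number"}}},"jaw":{"type":"array","items":{"type":"number"}}},"required":["dp","turn","jaw"]}

```bash
mkdir -p pics
cat > h.py <<'E'
import numpy as np,cv2
from plant import sensors,imaging
def shot(n,f=None):
    c=imaging.get_calibration(n);p,d=imaging.camera(n)
    if f: cv2.imwrite('pics/'+f,p[:,:,::-1])
    return p,d,c
def world(c,d):
    K=np.array(c['camera_matrix']);D=np.array(c['dist_coeffs']);P=np.array(c['pose'])
    v,u=np.mgrid[:420,:560]
    n=cv2.undistortPoints(np.stack([u,v],-1).reshape(-1,1,2).astype(np.float64),K,D).reshape(420,560,2)
    X=np.dstack([n*d[...,None],d])@P[:3,:3].T+P[:3,3]
    X[d<=0]=np.nan
    return X
E
python3 - <<'E'
from h import *
for n in ['scene','top']:
    p,d,c=shot(n,n+'0.png');np.savez(n+'0.npz',p=p,X=world(c,d));print(n,np.round(c['pose'],3).tolist(),c['camera_matrix'])
s=sensors.state();print(s['tcp_pos'],np.round(s['eef_rot'],3).tolist(),s['time_s'],s['gripper_width'])
E
```

```text
scene [[-0.689, -0.541, 0.483, 26.582], [-0.725, 0.514, -0.459, 515.169], [-0.0, -0.666, -0.746, 955.723], [0.0, 0.0, 0.0, 1.0]] [[401.28551446   0.         281.70190824]
 [  0.         401.28551446 208.49812464]
 [  0.           0.           1.        ]]
top [[0.012, -0.993, 0.12, 404.344], [-1.0, -0.013, -0.005, 0.219], [0.007, -0.12, -0.993, 1446.006], [0.0, 0.0, 0.0, 1.0]] [[509.73334872   0.         287.78667618]
 [  0.         509.73334872 213.55966451]
 [  0.           0.           1.        ]]
[ 225.44426649 -635.8200433   215.35350348] [[0.943, 0.334, -0.0], [0.334, -0.943, 0.001], [-0.0, -0.001, -1.0]] 0.1 85.0389843883222
```

View pics/scene0.png

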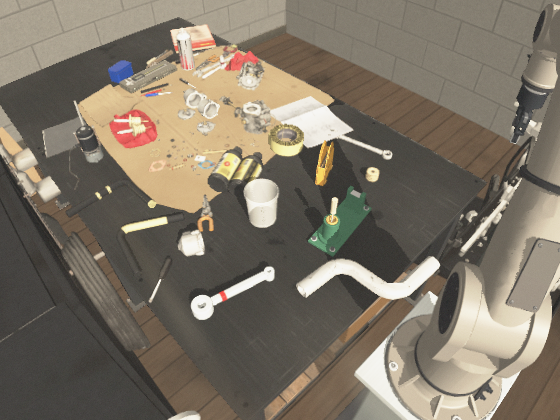

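View pics/top0.png

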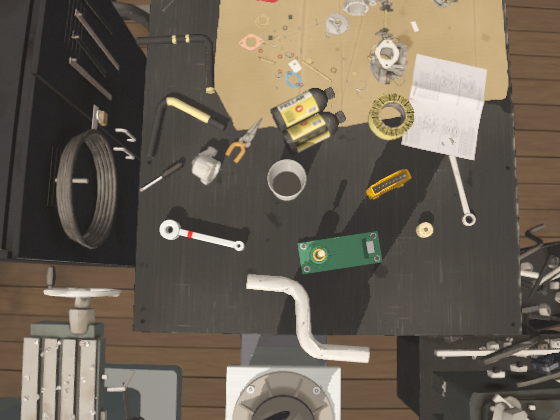

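The scene view shows the green fixture with the upright brush at (333,208), the clear cup at (262,203), and the lever from its big eye (203,306) to its tail (269,273). In the top view the tower is at (320,254), the rest post (370,247), the lever eye (170,230), the red band (190,235), the cup (287,180), the drill box (388,184) and the float chamber (205,165).

```bash
cat > m.py <<'E'
from h import *
def load(n):
    z=np.load(n+'0.npz');return z['p'],z['X']
for n in ['top','scene']:
    p,X=load(n);hsv=cv2.cvtColor(p,cv2.COLOR_RGB2HSV);H,S,V=[hsv[...,i].astype(int) for i in range(3)]
    x,y,z=[X[...,i] for i in range(3)]
    ok=np.isfinite(z)
    def med(m,t): print(n,t,m.sum(),np.round(np.median(X[m],0),1) if m.any() else '')
    bench=ok&(abs(z)<30)&(x>350)&(x<500)&(abs(y)<300);print(n,'bench z',np.nanmedian(z[bench&(V<60)]))
    g=ok&(H>60)&(H<95)&(S>100)&(x>200)&(x<700)&(abs(y)<300)
    b=g&(z<25)
    r=cv2.minAreaRect(X[b][:,:2].astype(np.float32));print(n,'fixture base',r)
    med(g&(z>80),'green high')
    hi=ok&(x>250)&(x<550)&(y<0)&(y>-150)&(z>100)
    if n=='top': roi=(slice(225,270),slice(295,385))
    else: roi=(slice(180,260),slice(300,380))
    m=np.zeros_like(ok);m[roi]=1
    h=m&ok&(z>115)&(S<130)&(V>90);med(h,'handle')
    if h.any(): print(X[h].min(0),X[h].max(0))
    top=m&ok&(abs(z-92)<6); 
    if top.any():
        lab,l,st,ce=cv2.connectedComponentsWithStats(top.astype(np.uint8))
        for i in range(1,lab):
            if st[i,4]>15: k=l==i;print(' z92 comp',st[i],np.round(X[k].mean(0),1),cv2.minAreaRect(X[k][:,:2].astype(np.float32)))
    red=ok&((H<8)|(H>172))&(S>130)&(x>300)&(x<600)&(y>50)&(y<350)&(z<60)&(z>20);med(red,'red')
    lv=ok&(z>22)&(z<50)&(x>300)&(x<620)&(y>60)&(y<330)&(V>120)
    lab,l,st,ce=cv2.connectedComponentsWithStats(lv.astype(np.uint8))
    for i in range(1,lab):
        if st[i,4]>60:k=l==i;print(' lever?',st[i],cv2.minAreaRect(X[k][:,:2].astype(np.float32)))
    c=ok&(z>112)&(z<135)&(x>480)&(x<720)&(y>-80)&(y<120)
    if c.any(): med(c,'cup rim');print(cv2.minEnclosingCircle(X[c][:,:2].astype(np.float32)))
E
python3 m.py
```

```text
top bench z 0.4447003643216476
top fixture base ((471.63330078125, -156.87265014648438), (86.35519409179688, 221.21604919433594), 9.407567024230957)
top green high 3 [ 460.2 -223.9   92.6]
top handle 47 [460.4 -88.7 174.1]
[452.31609686 -98.1469034  123.07381346] [468.13073179 -81.40518473 178.38658292]
 z92 comp [366 236   7   6  32] [ 504.4 -224.6   90.8] ((504.5978698730469, -224.44815063476562), (11.484174728393555, 18.668869018554688), 11.16348934173584)
 z92 comp [310 246  18  18 151] [458.7 -89.2  90.2] ((460.2881164550781, -89.77857971191406), (45.09527587890625, 45.539459228515625), 45.41948318481445)
 z92 comp [368 253   8   5  33] [ 461.  -231.    91.9] ((460.3585510253906, -231.0606231689453), (10.723243713378906, 19.024364471435547), 1.1230674982070923)
top red 27 [514.9 265.6  32.5]
 lever? [167 220  77  31 618] ((512.5363159179688, 223.09942626953125), (219.46926879882812, 53.10835266113281), 81.5408935546875)
 lever? [246 274  17  16 245] ((385.9317321777344, 83.32746124267578), (41.2363395690918, 44.255393981933594), 0.03467586636543274)
top cup rim 183 [667.6   2.7 
[... 462 characters left out ...]
60 192   7   6  25] [ 458.5 -230.7   91.8] ((459.08154296875, -231.5467987060547), (10.441298484802246, 21.855627059936523), 12.219624519348145)
 z92 comp [323 214  17  13 122] [458.4 -88.4  89.6] ((459.3975524902344, -90.4136734008789), (46.149383544921875, 44.53130340576172), 83.10725402832031)
scene red 33 [513.  266.1  32.1]
 lever? [194 267  80  48 718] ((512.22021484375, 224.246337890625), (219.7796630859375, 55.863502502441406), 81.89889526367188)
 lever? [296 275  23  20 246] ((383.9767761230469, 81.89576721191406), (46.39517593383789, 41.485836029052734), 84.41082000732422)
scene cup rim 220 [6.565e+02 2.000e-01 1.181e+02]
((658.81396484375, -1.7818450927734375), 52.666202545166016)
```

>>> apply_moves --dp '[[0.02,0.045,0.02],[0.04,0.09,0.04],[0.06,0.14,0.06],[0.08,0.19,0.08],[0.1,0.24,0.1],[0.12,0.29,0.1],[0.14,0.34,0.1],[0.16,0.39,0.1],[0.185,0.44,0.1],[0.21,0.495,0.1],[0.234,0.546,0.1],[0.234,0.546,0.1],[0.234,0.546,0.1]]' --turn '[[0,0,0],[0,0,0],[0,0,0],[0,0,0],[0,0,0],[0,0,0],[0,0,0],[0,0,0],[0,0,0],[0,0,0],[0,0,0],[0,0,0],[0,0,0]]' --jaw '[0.085,0.085,0.085,0.085,0.085,0.085,0.085,0.085,0.085,0.085,0.085,0.085,0.085]'

```text
time_s: 1.72
tcp_pos: [459.3, -90.5, 315.7]
eef_rot: [[0.942, 0.334, -0.001], [0.334, -0.942, -0.0], [-0.001, -0.0, -1.0]]
force: [0.1, -0.0, 0.2]
gripper_width: 85.3
gripper_force: 0.0
```

Run:
```python
from h import *
s=sensors.state();p,d,c=shot('wrist','w1.png');X=world(c,d);np.savez('wrist0.npz',p=p,X=X)
R=np.array(s['eef_rot']);print(s['time_s'],s['tcp_pos'],np.round(R,3).tolist());P=np.array(c['pose'])
print('cam in tcp',R.T@(P[:3,3]-s['tcp_pos']),np.round(R.T@P[:3,:3],2).tolist())
z=X[...,2];m=(z>150)&(z<185)&(abs(X[...,0]-460)<30)&(abs(X[...,1]+90)<30)
print(m.sum(),np.nanmedian(X[m],0) if m.any() else '')
t=m&(abs(z-175)<5)
if t.any(): print(t.sum(),cv2.minAreaRect(X[t][:,:2].astype(np.float32)))
```

```text
1.725 [459.32102456 -90.47626543 315.7269839 ] [[0.942, 0.334, -0.001], [0.334, -0.942, -0.0], [-0.001, -0.0, -1.0]]
cam in tcp [  77.77079512   -0.20491185 -158.42993041] [[-0.0, -0.95, -0.31], [1.0, -0.0, 0.0], [-0.0, -0.31, 0.95]]
264 [461.61214871 -89.46235762 174.58703181]
221 ((459.9751281738281, -90.1058349609375), (16.63442039489746, 17.13855743408203), 20.10239028930664)
```

View pics/w1.png

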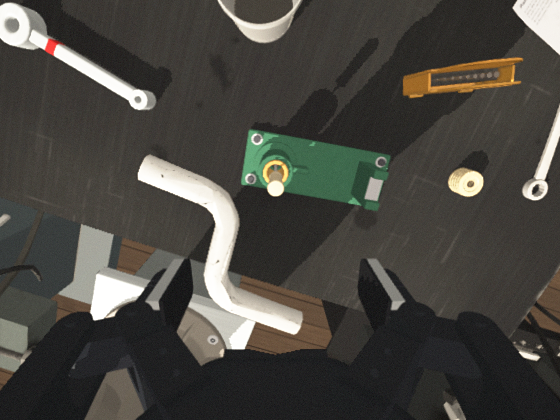

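Wrist view: brush handle top is at (275,188) in the bore, square to the gripper already. Going down to grip.

>>> apply_moves --dp '[[0.001,0,-0.05],[0.001,0,-0.1],[0.001,0,-0.14],[0.001,0,-0.17],[0.001,0,-0.17],[0.001,0,-0.17],[0.001,0,-0.17],[0.001,0,-0.17],[0.001,0,-0.17],[0.001,0,-0.17]]' --turn '[[0,0,0],[0,0,0],[0,0,0],[0,0,0],[0,0,0],[0,0,0],[0,0,0],[0,0,0],[0,0,0],[0,0,0]]' --jaw '[0.085,0.085,0.085,0.07,0.04,0.01,0.01,0.01,0.01,0.01]'

```text
time_s: 3.02
tcp_pos: [461.7, -90.4, 147.5]
eef_rot: [[0.943, 0.334, 0.003], [0.334, -0.943, -0.001], [0.002, 0.002, -1.0]]
force: [-0.8, 0.2, 6.3]
gripper_width: 14.6
gripper_force: 59.9
```

>>> apply_moves --dp '[[0,0,0.02],[0,0,0.045],[0,0,0.045],[0,0,0.045],[0,0,0.02],[0,0,0.002],[0,0,0.002],[0,0,0.002]]' --turn '[[0,0,0],[0,0,0],[0,0,0],[0,0,0],[0,0,0],[0,0,0],[0,0,0],[0,0,0]]' --jaw '[0.01,0.01,0.01,0.01,0.01,0.01,0.01,0.01]'

```text
time_s: 4.03
tcp_pos: [460.2, -90.1, 147.5]
eef_rot: [[0.942, 0.334, -0.001], [0.334, -0.942, 0.0], [-0.001, -0.001, -1.0]]
force: [-0.3, -0.3, -0.8]
gripper_width: 14.0
gripper_force: 62.2
```

Run:
```python
from h import *
p,d,c=shot('scene','s2.png');X=world(c,d)
cv2.imwrite('pics/s2c.png',cv2.resize(p[140:280,260:430,::-1],None,fx=4,fy=4))
```

```text
(no output)
```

View pics/s2c.png

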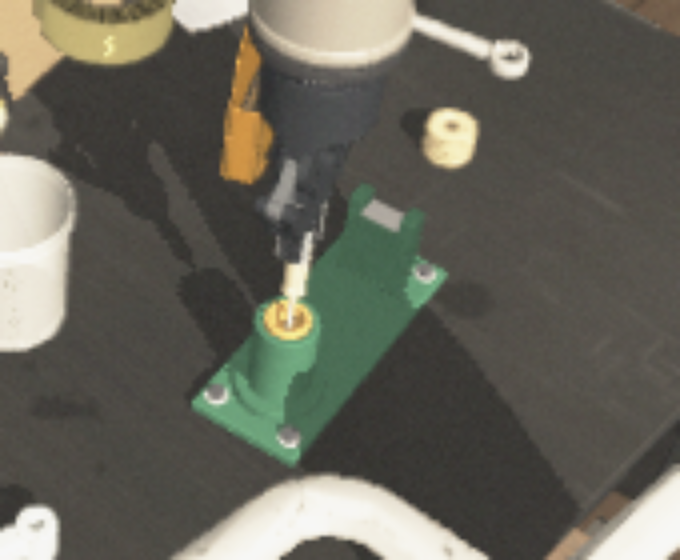

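The close view shows the brush gripped in the bore, handle foot at crop (293,285) just above the mouth, cup upright at left. Second stroke.

>>> apply_moves --dp '[[0,0,0.02],[0,0,0.045],[0,0,0.045],[0,0,0.045],[0,0,0.02],[0,0,0],[0,0,0],[0,0,0]]' --turn '[[0,0,0],[0,0,0],[0,0,0],[0,0,0],[0,0,0],[0,0,0],[0,0,0],[0,0,0]]' --jaw '[0.01,0.01,0.01,0.01,0.01,0.01,0.01,0.01]'

```text
time_s: 5.08
tcp_pos: [460.2, -90.0, 147.5]
eef_rot: [[0.942, 0.334, -0.001], [0.334, -0.942, 0.0], [-0.001, -0.001, -1.0]]
force: [-0.2, -0.7, -0.2]
gripper_width: 14.1
gripper_force: 64.0
```

>>> apply_moves --dp '[[0,0,0.05],[0,0,0.1],[0,0,0.15],[0,0,0.15],[0.03,0.015,0.15],[0.07,0.031,0.15],[0.11,0.049,0.15],[0.15,0.066,0.15],[0.18,0.08,0.15],[0.199,0.0885,0.15],[0.199,0.0885,0.15],[0.199,0.0885,0.15]]' --turn '[[0,0,0],[0,0,0],[0,0,0],[0,0,0],[0,0,0],[0,0,0],[0,0,0],[0,0,0],[0,0,0],[0,0,0],[0,0,0],[0,0,0]]' --jaw '[0.01,0.01,0.01,0.01,0.01,0.01,0.01,0.01,0.01,0.01,0.01,0.01]'

```text
time_s: 6.58
tcp_pos: [658.9, -1.9, 297.2]
eef_rot: [[0.943, 0.334, -0.001], [0.334, -0.943, -0.0], [-0.001, -0.0, -1.0]]
force: [-0.3, 0.7, -0.2]
gripper_width: 14.1
gripper_force: 64.0
```

Run:
```python
from h import *
s=sensors.state();print(s['tcp_pos'],s['gripper_width'])
p,d,c=shot('scene');X=world(c,d)
cv2.imwrite('pics/s3c.png',cv2.resize(p[90:250,180:350,::-1],None,fx=3.5,fy=3.5))
m=(abs(X[...,0]-s['tcp_pos'][0])<25)&(abs(X[...,1]-s['tcp_pos'][1])<25)&(X[...,2]>128)&(X[...,2]<270)
print(m.sum())
for z in range(130,280,15):
    k=m&(abs(X[...,2]-z)<7.5)
    if k.any(): print(z,k.sum(),np.nanmean(X[k],0).round(1))
```

```text
[658.92157394  -1.94869163 297.23366242] 14.134929814198438
62
160 4 [653.2   1.6 166.4]
175 15 [653.4   0.9 175.1]
190 14 [ 6.547e+02 -6.000e-01  1.880e+02]
205 3 [656.5  -1.4 204.3]
220 6 [655.7  -1.  221.1]
235 8 [656.4  -1.2 235.6]
250 9 [656.5  -2.3 250. ]
265 3 [657.7  -1.9 260.7]
```

View pics/s3c.png

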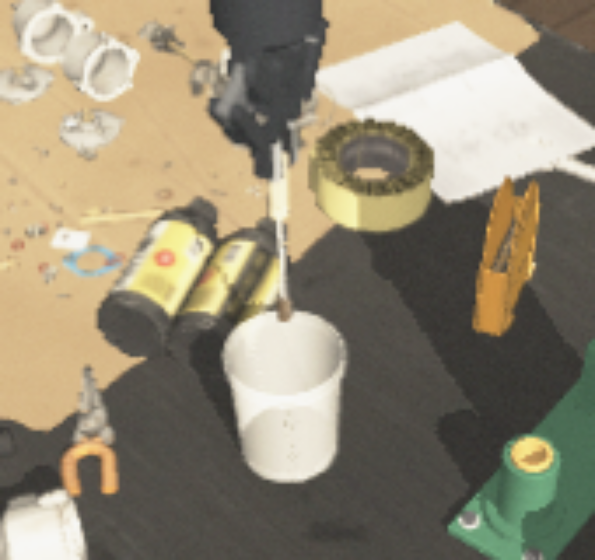

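The brush hangs straight from the fingers, its tip at crop (285,312) over the cup mouth. Lower it and let go.

>>> apply_moves --dp '[[0,0,-0.05],[0,0,-0.1],[0,0,-0.14],[0,0,-0.156],[0,0,-0.156],[0,0,-0.156],[0,0,-0.156],[0,0,-0.156],[0,0,-0.156],[0,0,-0.14],[0,0,-0.1],[0,0,-0.05],[0,0,0],[0,0,0],[0,0,0],[0,0,0]]' --turn '[[0,0,0],[0,0,0],[0,0,0],[0,0,0],[0,0,0],[0,0,0],[0,0,0],[0,0,0],[0,0,0],[0,0,0],[0,0,0],[0,0,0],[0,0,0],[0,0,0],[0,0,0],[0,0,0]]' --jaw '[0.01,0.01,0.01,0.01,0.01,0.06,0.085,0.085,0.085,0.085,0.085,0.085,0.085,0.085,0.085,0.085]'

```text
time_s: 8.62
tcp_pos: [659.1, -1.8, 297.0]
eef_rot: [[0.942, 0.334, -0.002], [0.334, -0.942, -0.0], [-0.002, -0.001, -1.0]]
force: [-0.6, -0.6, 0.1]
gripper_width: 84.9
gripper_force: 0.0
```

Run:
```python
from h import *
p,d,c=shot('scene');X=world(c,d)
cv2.imwrite('pics/s4c.png',cv2.resize(p[90:330,180:350,::-1],None,fx=2.5,fy=2.5))
z=X[...,2];k=(z>110)&(z<128)&(abs(X[...,0]-660)<80)&(abs(X[...,1])<80)
print(cv2.minEnclosingCircle(X[k][:,:2].astype(np.float32)))
```

```text
((658.7854614257812, -1.84654700756073), 52.901641845703125)
```

View pics/s4c.png

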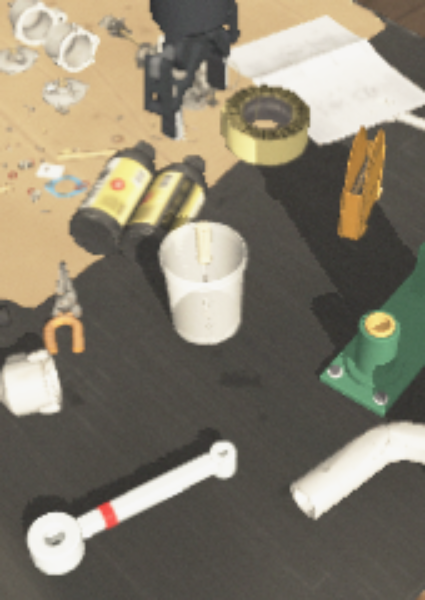

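The brush stands in the upright cup, its handle leaning on the rim at crop (203,243), and the gripper is free. Moving over the lever's red band, turning to grip across it.

>>> apply_moves --dp '[[-0.015,0.03,0],[-0.03,0.06,0],[-0.05,0.1,0],[-0.07,0.14,0],[-0.09,0.18,0],[-0.11,0.22,0],[-0.13,0.25,0],[-0.145,0.268,0],[-0.145,0.268,0],[-0.145,0.268,0],[-0.145,0.268,0]]' --turn '[[0,0,8],[0,0,16],[0,0,25],[0,0,34],[0,0,43],[0,0,52],[0,0,60],[0,0,62],[0,0,62],[0,0,62],[0,0,62]]' --jaw '[0.085,0.085,0.085,0.085,0.085,0.085,0.085,0.085,0.085,0.085,0.085]'

```text
time_s: 10.05
tcp_pos: [515.2, 265.3, 297.8]
eef_rot: [[0.15, 0.989, -0.0], [0.989, -0.15, -0.0], [-0.0, -0.0, -1.0]]
force: [-0.5, 0.9, -0.6]
gripper_width: 85.5
gripper_force: 0.0
```

Run:
```python
from h import *
s=sensors.state();p,d,c=shot('wrist','w5.png');X=world(c,d);R=np.array(s['eef_rot'])
print(s['time_s'],s['tcp_pos'],np.degrees(np.arctan2(R[1,1],R[0,1])))
hsv=cv2.cvtColor(p,cv2.COLOR_RGB2HSV);H,S,V=[hsv[...,i].astype(int) for i in range(3)]
x,y,z=[X[...,i] for i in range(3)]
red=((H<8)|(H>172))&(S>120)&(z>26)&(z<40)&(abs(x-514)<60)&(abs(y-266)<60)
print('red',red.sum(),X[red].mean(0) if red.any() else '',cv2.minAreaRect(X[red][:,:2].astype(np.float32)))
lv=(z>24)&(z<45)&(abs(x-512)<70)&(y>60)&(y<345)
n,l,st,ce=cv2.connectedComponentsWithStats(lv.astype(np.uint8))
i=1+np.argmax(st[1:,4]);k=l==i;A=X[k];print(st[i],cv2.minAreaRect(A[:,:2].astype(np.float32)))
arm=k&(abs(z-32)<6)&(y<285)&(y>130)
B=X[arm];f=np.polyfit(B[:,1],B[:,0],1);print('arm n',arm.sum(),'x=%.4f*y+%.2f'%tuple(f),'xr at y266',np.polyval(f,266),'top z',np.median(B[:,2]))
eye=A[A[:,1]>290];print('eye z',np.median(eye[:,2]),cv2.minEnclosingCircle(eye[:,:2].astype(np.float32)))
```

```text
10.05 [515.23105274 265.30077731 297.7994295 ] -8.626687333791919
red 107 [514.11014187 266.20380858  32.65298162] ((514.2653198242188, 265.9068603515625), (13.292261123657227, 18.04041862487793), 77.26255798339844)
[ 258  109   40  153 2419] ((513.1611328125, 229.91473388671875), (234.82090759277344, 54.920345306396484), 81.69354248046875)
arm n 1187 x=0.2241*y+454.47 xr at y266 514.0893898767155 top z 32.63315779891178
eye z 36.142795486440946 ((527.2014770507812, 318.2499084472656), 32.39793014526367)
```

View pics/w5.png

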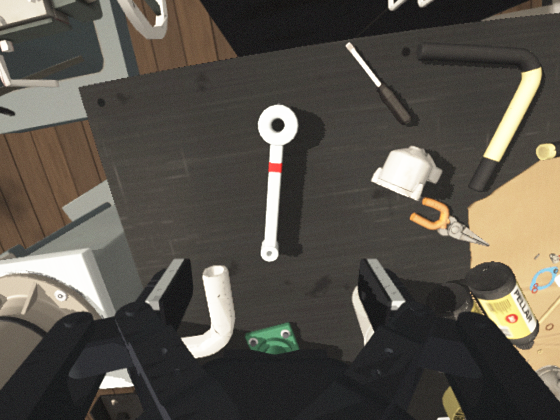

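Wrist view: lever runs from the eye (278,125) to the tail (269,252), with the band at (274,168). The fitted arm line gives heading −102.6°, so I turn −4° and descend.

>>> apply_moves --dp '[[-0.001,0.001,-0.05],[-0.001,0.001,-0.11],[-0.001,0.001,-0.17],[-0.001,0.001,-0.22],[-0.001,0.001,-0.26],[-0.001,0.001,-0.281],[-0.001,0.001,-0.281],[-0.001,0.001,-0.281],[-0.001,0.001,-0.281],[-0.001,0.001,-0.281],[-0.001,0.001,-0.281],[-0.001,0.001,-0.281]]' --turn '[[0,0,-4],[0,0,-4],[0,0,-4],[0,0,-4],[0,0,-4],[0,0,-4],[0,0,-4],[0,0,-4],[0,0,-4],[0,0,-4],[0,0,-4],[0,0,-4]]' --jaw '[0.085,0.085,0.085,0.085,0.085,0.085,0.05,0.01,0.01,0.01,0.01,0.01]'

```text
time_s: 11.6
tcp_pos: [513.7, 267.4, 17.2]
eef_rot: [[0.216, 0.976, 0.0], [0.976, -0.216, 0.0], [0.0, 0.0, -1.0]]
force: [0.5, -0.2, -0.6]
gripper_width: 9.9
gripper_force: 0.0
```

Run:
```python
from h import *
s=sensors.state();print(s['gripper_width'],s['gripper_force'])
p,d,c=shot('scene');X=world(c,d)
cv2.imwrite('pics/s6c.png',cv2.resize(p[200:340,150:330,::-1],None,fx=4,fy=4))
```

```text
9.893010299235332 0.0
```

View pics/s6c.png

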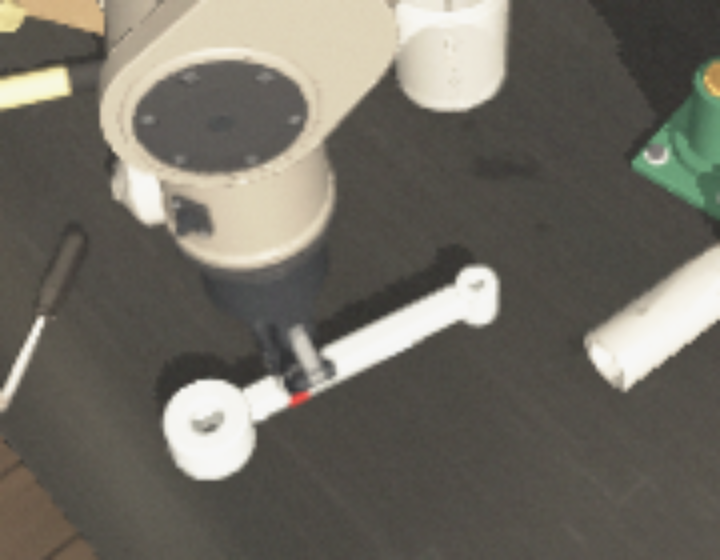

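The fingers are at the band (crop (300,398)), but the reading shows no grip. I'll command a tighter close to test whether anything is between the pads.

>>> apply_moves --dp '[[0,0,0],[0,0,0],[0,0,0],[0,0,0]]' --turn '[[0,0,0],[0,0,0],[0,0,0],[0,0,0]]' --jaw '[0.0,0.0,0.0,0.0]'

```text
time_s: 12.15
tcp_pos: [513.6, 267.4, 17.0]
eef_rot: [[0.216, 0.976, -0.0], [0.976, -0.216, 0.0], [0.0, -0.0, -1.0]]
force: [-0.5, -0.0, -0.1]
gripper_width: -0.2
gripper_force: 0.0
```

Run:
```python
from h import *
s=sensors.state();print(s['gripper_width'],s['gripper_force'],s['tcp_pos'])
p,d,c=shot('wrist');X=world(c,d)
cv2.imwrite('pics/w7.png',p[:,:,::-1])
p,d,c=shot('scene');X=world(c,d)
v=X[270:310,210:240]
for r in range(284,306,2): print(r,[tuple(np.round(X[r,q]).astype(int)) for q in range(214,240,4)])
```

```text
-0.21134726489887173 0.0 [513.56388663 267.37545943  16.98770758]
284 [(np.int64(510), np.int64(284), np.int64(108)), (np.int64(494), np.int64(281), np.int64(125)), (np.int64(475), np.int64(281), np.int64(147)), (np.int64(474), np.int64(271), np.int64(137)), (np.int64(540), np.int64(223), np.int64(3)), (np.int64(533), np.int64(214), np.int64(2)), (np.int64(-9223372036854775808), np.int64(-9223372036854775808), np.int64(-9223372036854775808))]
286 [(np.int64(566), np.int64(258), np.int64(1)), (np.int64(502), np.int64(278), np.int64(102)), (np.int64(474), np.int64(282), np.int64(140)), (np.int64(471), np.int64(274), np.int64(135)), (np.int64(538), np.int64(225), np.int64(-3)), (np.int64(512), np.int64(228), np.int64(32)), (np.int64(506), np.int64(220), np.int64(30))]
288 [(np.int64(561), np.int64(262), np.int64(1)), (np.int64(500), np.int64(280), np.int64(97)), (np.int64(499), np.int64(271), np.int64(87)), (np.int64(467), np.int64(277), np.int64(134)), (np.int64(468), np.int64(266), np.int64(119)), (np.int64(508), np.int64(232), np.int64(31)), (np.int64(500), np.int64(224), np.int64(31
[... 1974 characters left out ...]
.int64(512), np.int64(295), np.int64(28)), (np.int64(510), np.int64(285), np.int64(18)), (np.int64(512), np.int64(273), np.int64(0)), (np.int64(507), np.int64(264), np.int64(-3)), (np.int64(498), np.int64(257), np.int64(0)), (np.int64(490), np.int64(249), np.int64(1)), (np.int64(483), np.int64(242), np.int64(0))]
304 [(np.int64(512), np.int64(296), np.int64(19)), (np.int64(516), np.int64(284), np.int64(-2)), (np.int64(506), np.int64(277), np.int64(3)), (np.int64(501), np.int64(268), np.int64(-1)), (np.int64(494), np.int64(260), np.int64(-1)), (np.int64(486), np.int64(253), np.int64(-1)), (np.int64(479), np.int64(245), np.int64(-1))]<stdin>:7: RuntimeWarning: invalid value encountered in cast
```

View pics/w7.png

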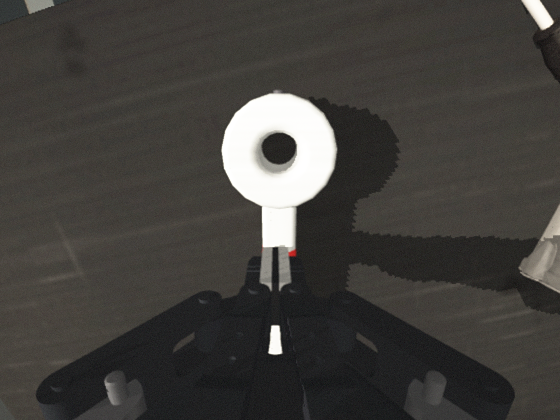

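The wrist view shows the shut fingers at (275,250) seemingly over the arm, with the lever unmoved. I'll check fingertip and lever heights in the wrist depth.

```bash
python3 - <<'E' 2>/dev/null
from h import *
s=sensors.state();p,d,c=shot('wrist');X=world(c,d);print(c['camera_matrix'][0])
print('tcp',s['tcp_pos'],s['q'])
for r in (120,220,235,242,246,250,254,258,265,275,340):
    print(r,[(q,X[r,q].round(0).tolist(),p[r,q].tolist()) for q in (266,275,284,293)])
R=np.array(s['eef_rot']);P=np.array(c['pose']);print(R.T@(P[:3,3]-s['tcp_pos']))
E
```

```text
[291.12409985   0.         274.89537939]
tcp [513.57875489 267.34413009  16.9800433 ] [-0.10930777  0.59949419 -0.61912025  1.93895228  0.49602622  0.75853545
 -1.23314065]
120 [(266, [525.0, 341.0, 37.0], [254, 254, 252]), (275, [529.0, 340.0, 37.0], [254, 254, 252]), (284, [533.0, 340.0, 36.0], [254, 254, 252]), (293, [537.0, 339.0, 36.0], [254, 254, 252])]
220 [(266, [513.0, 292.0, 32.0], [253, 253, 251]), (275, [518.0, 291.0, 32.0], [252, 252, 249]), (284, [523.0, 290.0, 32.0], [252, 252, 249]), (293, [527.0, 289.0, 33.0], [212, 209, 201])]
235 [(266, [512.0, 284.0, 33.0], [254, 253, 252]), (275, [516.0, 283.0, 33.0], [252, 252, 249]), (284, [521.0, 282.0, 33.0], [252, 251, 249]), (293, [526.0, 280.0, 32.0], [203, 202, 192])]
242 [(266, [511.0, 280.0, 33.0], [254, 253, 252]), (275, [515.0, 279.0, 33.0], [253, 252, 249]), (284, [520.0, 278.0, 32.0], [252, 252, 249]), (293, [525.0, 276.0, 31.0], [200, 200, 189])]
246 [(266, [510.0, 277.0, 32.0], [255, 255, 250]), (275, [515.0, 276.0, 33.0], [195, 195, 183]), (284, [520.0, 276.0, 33.0], [191, 190, 179]), (293, [524.0, 274.0, 32.0], 
[... 454 characters left out ...]
.0, 50.0], [29, 30, 31]), (284, [519.0, 277.0, 49.0], [130, 130, 120]), (293, [nan, nan, nan], [26, 26, 29])]
265 [(266, [511.0, 279.0, 56.0], [148, 146, 141]), (275, [515.0, 278.0, 55.0], [30, 29, 31]), (284, [519.0, 277.0, 56.0], [144, 142, 136]), (293, [523.0, 272.0, 48.0], [33, 33, 36])]
275 [(266, [511.0, 279.0, 64.0], [147, 144, 138]), (275, [515.0, 278.0, 65.0], [23, 23, 26]), (284, [519.0, 277.0, 65.0], [129, 125, 122]), (293, [522.0, 272.0, 58.0], [28, 27, 30])]
340 [(266, [508.0, 261.0, 83.0], [29, 30, 30]), (275, [501.0, 214.0, 33.0], [251, 251, 247]), (284, [515.0, 258.0, 82.0], [26, 22, 28]), (293, [522.0, 283.0, 109.0], [29, 29, 28])]
[  78.27387442   -0.62104645 -158.44390126]
```

The pads' lower ends are at z≈37, just above the arm (33), although the TCP reads 17. So the fingers end about 30 mm higher than stated and they closed over the lever. I'll open and go lower, watching the force.

>>> apply_moves --dp '[[0,0,0.003],[0,0,0.003],[0,0,0.003],[0,0,0.003],[0,0,0.003],[0,-0.001,-0.005],[0,-0.001,-0.01],[0,-0.001,-0.015],[0,-0.001,-0.02],[0,-0.001,-0.02]]' --turn '[[0,0,0],[0,0,0],[0,0,0],[0,0,0],[0,0,0],[0,0,0],[0,0,0],[0,0,0],[0,0,0],[0,0,0]]' --jaw '[0.04,0.085,0.085,0.085,0.085,0.085,0.085,0.085,0.085,0.085]'

```text
time_s: 13.55
tcp_pos: [513.3, 266.2, -3.5]
eef_rot: [[0.216, 0.976, -0.001], [0.976, -0.216, -0.0], [-0.0, -0.001, -1.0]]
force: [0.1, -0.1, 0.1]
gripper_width: 85.2
gripper_force: 0.0
```

```bash
python3 - <<'E' 2>/dev/null
from h import *
s=sensors.state();p,d,c=shot('wrist');X=world(c,d);R=np.array(s['eef_rot'])
print(s['force'])
Y=(X-s['tcp_pos'])@R
# finger points: 30..60 mm either side in tool y, near tool x<=15
z=X[...,2]
for sg in (-1,1):
    m=(sg*Y[...,1]>38)&(sg*Y[...,1]<62)&(abs(Y[...,0])<14)&(z>8)&(z<120)
    print(sg,m.sum(),np.percentile(z[m],[0,2,10,50]) if m.any() else '')
E
```

```text
[ 0.09336672 -0.10281473  0.1084517 ]
-1 8567 [24.68357612 31.29590531 43.6475894  78.59984855]
1 9496 [24.66181614 31.73755954 45.2481726  79.07658072]
```

>>> apply_moves --dp '[[0,0,-0.004],[0,0,-0.008],[0,0,-0.008],[0,0,-0.008],[0,0,-0.008],[0,0,-0.008],[0,0,-0.008],[0,0,-0.008]]' --turn '[[0,0,0],[0,0,0],[0,0,0],[0,0,0],[0,0,0],[0,0,0],[0,0,0],[0,0,0]]' --jaw '[0.085,0.085,0.05,0.01,0.005,0.005,0.005,0.005]'

```text
time_s: 14.6
tcp_pos: [513.9, 266.4, -10.7]
eef_rot: [[0.216, 0.976, 0.001], [0.976, -0.216, 0.0], [0.0, 0.001, -1.0]]
force: [0.4, -1.4, 5.6]
gripper_width: 16.8
gripper_force: 59.4
```

>>> apply_moves --dp '[[0,0,0.01],[0,0,0.03],[0,0,0.06],[0,0,0.09],[0,0,0.12],[0,0,0.135],[0,0,0.135],[0,0,0.135],[0,0,0.135]]' --turn '[[0,0,0],[0,0,0],[0,0,0],[0,0,0],[0,0,0],[0,0,0],[0,0,0],[0,0,0],[0,0,0]]' --jaw '[0.005,0.005,0.005,0.005,0.005,0.005,0.005,0.005,0.005]'

```text
time_s: 15.72
tcp_pos: [513.0, 266.1, 123.0]
eef_rot: [[0.216, 0.976, -0.002], [0.976, -0.216, -0.001], [-0.001, -0.001, -1.0]]
force: [0.0, -0.3, -5.4]
gripper_width: 17.2
gripper_force: 59.1
```

```bash
cat > lv.py <<'E'
from h import *
s=sensors.state();t=np.array(s['tcp_pos']);R=np.array(s['eef_rot']);print(t,s['gripper_width'],s['gripper_force'],s['force'])
for n in ['scene','top','wrist']:
    p,d,c=shot(n);X=world(c,d);Y=(X-t)@R   # tool x points to the big eye
    hsv=cv2.cvtColor(p,cv2.COLOR_RGB2HSV);S,V=hsv[...,1].astype(int),hsv[...,2].astype(int)
    m=(V>130)&(S<60)&(abs(Y[...,1])<36)&(Y[...,0]>-175)&(Y[...,0]<100)&(abs(Y[...,2]+0)<45)
    e=m&(Y[...,0]>28);a=m&(Y[...,0]<-40)
    for nm,k in (('eye',e),('arm+tail',a)):
        if k.sum()<30: continue
        T=X[k];ht=np.percentile(T[:,2],95);U=T[T[:,2]>ht-6]
        print(n,nm,k.sum(),'top z %.1f'%ht,'center',np.round(cv2.minEnclosingCircle(U[:,:2].astype(np.float32)),1) if 0 else (cv2.minAreaRect(U[:,:2].astype(np.float32))))
        if nm!='eye':
            W=T[(((T-t)@R)[:,0]>-120)];U=W[W[:,2]>np.percentile(W[:,2],90)-12]
            l=(U-t)@R;b=l[:,0];g=[]
            for q in range(-115,-40,15):
                w=l[(abs(b-q)<7.5)]
                if len(w)>5: tp=w[w[:,2]<np.percentile(w[:,2],10)+4];g.append((q,tp[:,1].mean().round(1),np.median(tp[:,2]).round(1)))
            print('  along-tool-x, y, z(down):',g)
E
python3 lv.py
```

```text
[513.03754089 266.10608961 122.95739207] 17.21244653375722 59.12160515785217 [ 4.04142608e-03 -2.63401449e-01 -5.35088138e+00]
scene eye 295 top z 167.6 center ((520.3124389648438, 324.1429138183594), (59.52570724487305, 45.99292755126953), 70.26325225830078)
scene arm+tail 453 top z 167.3 center ((489.3050842285156, 173.06588745117188), (112.22850799560547, 26.30766487121582), 79.1475830078125)
  along-tool-x, y, z(down): [(-115, np.float64(-2.0), np.float64(-42.1)), (-100, np.float64(-1.1), np.float64(-42.4)), (-85, np.float64(-1.0), np.float64(-41.9)), (-70, np.float64(-1.8), np.float64(-41.4)), (-55, np.float64(-1.5), np.float64(-42.7))]
top arm+tail 128 top z 167.9 center ((486.05169677734375, 153.2447967529297), (72.49754333496094, 23.629335403442383), 79.98178100585938)
  along-tool-x, y, z(down): [(-115, np.float64(-0.7), np.float64(-43.1)), (-100, np.float64(1.8), np.float64(-42.9)), (-85, np.float64(6.8), np.float64(-43.3))]
wrist eye 1315 top z 167.8 center ((523.38720703125, 324.5672607421875), (58.821746826171875, 53.1795654296875), 40.94743728637695)
```

Lever held level. Carrying it over the fixture.

>>> apply_moves --dp '[[-0.003,-0.02,0],[-0.006,-0.05,0],[-0.01,-0.09,0],[-0.014,-0.13,0],[-0.018,-0.17,0],[-0.022,-0.21,0],[-0.026,-0.25,0],[-0.03,-0.29,0],[-0.034,-0.33,0],[-0.038,-0.365,0],[-0.041,-0.395,0],[-0.043,-0.41,0],[-0.043,-0.415,0],[-0.043,-0.415,0],[-0.043,-0.415,0],[-0.043,-0.415,0]]' --turn '[[0,0,1],[0,0,3],[0,0,5],[0,0,7],[0,0,9],[0,0,11],[0,0,13],[0,0,15],[0,0,17],[0,0,19],[0,0,21],[0,0,21.8],[0,0,21.8],[0,0,21.8],[0,0,21.8],[0,0,21.8]]' --jaw '[0.005,0.005,0.005,0.005,0.005,0.005,0.005,0.005,0.005,0.005,0.005,0.005,0.005,0.005,0.005,0.005]'

```text
time_s: 17.88
tcp_pos: [470.7, -148.0, 124.0]
eef_rot: [[-0.163, 0.987, 0.0], [0.987, 0.163, 0.0], [0.0, 0.0, -1.0]]
force: [-0.3, -0.9, -4.5]
gripper_width: 17.1
gripper_force: 58.9
```

Run:
```python
from h import *
s=sensors.state();t=np.array(s['tcp_pos']);R=np.array(s['eef_rot']);print(t,s['gripper_force'],s['force'])
for n in ['wrist','top','scene']:
    p,d,c=shot(n);X=world(c,d);Y=(X-t)@R;z=X[...,2]
    hsv=cv2.cvtColor(p,cv2.COLOR_RGB2HSV);S,V=hsv[...,1].astype(int),hsv[...,2].astype(int)
    if n=='scene': cv2.imwrite('pics/s9.png',cv2.resize(p[90:290,200:430,::-1],None,fx=3,fy=3))
    m=(V>100)&(S<90)&(Y[...,0]>25)&(Y[...,0]<100)&(abs(Y[...,1])<40)&(z>158)&(z<180)
    if m.sum()>20:
        m2=cv2.morphologyEx(m.astype(np.uint8),cv2.MORPH_CLOSE,np.ones((5,5)))
        e=X[m&(Y[...,0]>38)];print(n,'eye',m.sum(),np.median(z[m]),cv2.minEnclosingCircle(e[:,:2].astype(np.float32)))
    for nm,k in(('arm',(Y[...,0]<-40)&(Y[...,0]>-120)),('tail',(Y[...,0]<-125)&(Y[...,0]>-165))):
        k=k&(V>120)&(S<90)&(abs(Y[...,1])<25)&(z>155)&(z<180)
        if k.sum()>8: print(n,nm,k.sum(),X[k].mean(0).round(1),'med z',np.median(z[k]).round(1),'toolxy',Y[k].mean(0).round(1))
    g=(abs(X[...,0]-482)<40)&(abs(X[...,1]+228)<20)&(abs(z-92)<4)
    if g.sum()>8: print(n,'post top',g.sum(),cv2.minAreaRect(X[g][:,:2].astype(np.float32)))
```

```text
[ 470.74759936 -147.98844286  124.04473851] 58.944552540779114 [-0.31051052 -0.93402534 -4.54471512]
wrist eye 14490 170.9542806272913 ((459.9766540527344, -88.86380767822266), 28.014118194580078)
wrist post top 70 ((484.0536193847656, -234.33546447753906), (38.789085388183594, 8.121635437011719), 9.976935386657715)
top eye 344 170.45549057084304 ((460.783447265625, -88.06893157958984), 27.69698143005371)
top tail 38 [ 495.5 -292.9  168.3] med z 169.3 toolxy [-147.     0.8  -44.3]
scene eye 293 169.66359284855457 ((459.84747314453125, -87.77079010009766), 28.79829216003418)
scene arm 44 [ 478.5 -240.1  164.8] med z 166.3 toolxy [-92.2  -7.4 -40.8]
scene tail 63 [ 490.2 -285.3  166.6] med z 167.6 toolxy [-138.7   -3.2  -42.5]
scene post top 20 ((460.4895935058594, -232.58819580078125), (10.45480728149414, 20.295143127441406), 6.097204685211182)
```

View pics/s9.png

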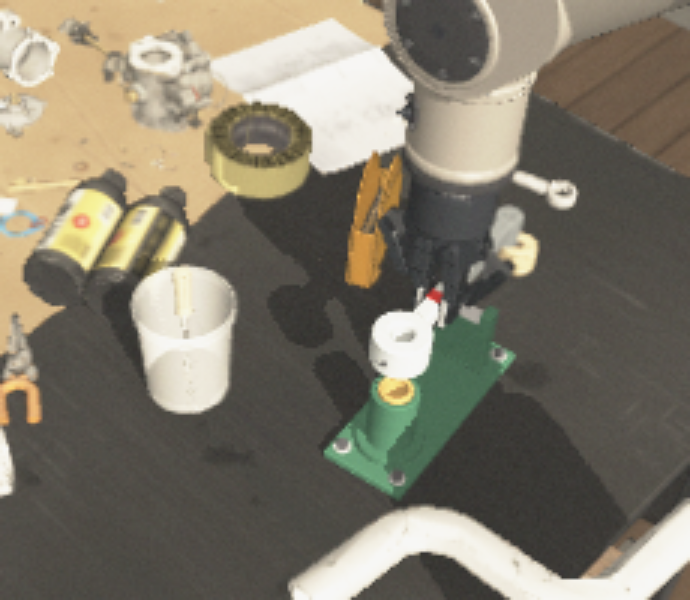

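The lever is level, its eye at crop (402,340) above the bore (396,390), with the red band in the fingers and the brush still in the cup. Eye is at (460,−88.5) against the bore's (460,−90). Settle and hand in.

>>> apply_moves --dp '[[0,-0.001,0],[0,-0.001,0],[0,-0.001,0],[0,-0.001,0],[0,-0.001,0],[0,-0.001,0]]' --turn '[[0,0,0],[0,0,0],[0,0,0],[0,0,0],[0,0,0],[0,0,0]]' --jaw '[0.005,0.005,0.005,0.005,0.005,0.005]'

```text
time_s: 18.77
tcp_pos: [470.6, -149.7, 124.0]
eef_rot: [[-0.162, 0.987, -0.0], [0.987, 0.162, -0.0], [-0.0, -0.0, -1.0]]
force: [-0.2, -0.5, -4.8]
gripper_width: 17.2
gripper_force: 58.9
```

```bash
python3 -c "
from plant import workorder
print(workorder.sign_off())"
```

```text
the job is handed in; nothing more can be done
None
```

I handed the job in at about 19 s, without a pass or fail result coming back: the bore got two strokes, the brush stands in the cup, and the lever is held level by its red band about 40 mm above the bore, within about 2 mm of its axis.

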